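# Sort the stain vials and the oil bottle into their racks

## Task

Sort the mixed bottles back into their places: stand the two white-capped vials in the white rack and the two red-capped vials in the red rack, one vial to a bay, and stand the black-capped oil bottle in the recess of the round aluminium stand. Each must end up standing flat on the floor of its bay or recess, released, and none may be tipped over on the way. Leave the computer mouse and the roll of tape where they are.

Things in the scene. Friction and masses are not known exactly. Their poses are not given: they have to be found in the camera images.
- white_vial_a_mid (a point): Amber glass vial with a white screw cap, 27 mm diameter, 45 mm tall, about 60 g, standing upright on the worktop. The point is its centre, 22.5 mm above its underside; z up; yaw does not matter. The two white-capped vials are interchangeable. Vials and oil bottle start in mixed order, at least 70 mm apart centre to centre.
- white_vial_b_mid (a point): Amber glass vial with a white screw cap, 27 mm diameter, 45 mm tall, about 60 g, standing upright on the worktop. The point is its centre, 22.5 mm above its underside; z up; yaw does not matter. The two white-capped vials are interchangeable. Vials and oil bottle start in mixed order, at least 70 mm apart centre to centre.
- red_vial_a_mid (a point): Amber glass vial with a red screw cap, 27 mm diameter, 45 mm tall, about 60 g, standing upright on the worktop. The point is its centre, 22.5 mm above its underside; z up; yaw does not matter. The two red-capped vials are interchangeable. Vials and oil bottle start in mixed order, at least 70 mm apart centre to centre.
- red_vial_b_mid (a point): Amber glass vial with a red screw cap, 27 mm diameter, 45 mm tall, about 60 g, standing upright on the worktop. The point is its centre, 22.5 mm above its underside; z up; yaw does not matter. The two red-capped vials are interchangeable. Vials and oil bottle start in mixed order, at least 70 mm apart centre to centre.
- oil_bottle_mid (a point): Amber glass oil bottle with a black screw cap, stouter and taller than the vials: 33 mm diameter, 58 mm tall, standing upright on the worktop. The point is at its centre, 29 mm above its underside; z up. Its yaw does not matter. A fixed keyboard, 16 mm high, lies beyond the row of bottles, its front edge 20 to 50 mm beyond their centres.
- white_rack: White plastic rack, 112 mm long (x axis), 58 mm wide (y), fixed. Two bays with dark rubber floors, each 50 x 50 mm inside, centred at x = -27 and +27 mm, y = 0. Bay floors are 5 mm above the worktop; the 4 mm thick walls and divider stand 10 mm above the worktop. Origin: centre of the underside, on the worktop; z up. Empty at the start.
- red_rack: Red plastic rack, 112 mm long (x axis), 58 mm wide (y), fixed. Two bays with dark rubber floors, each 50 x 50 mm inside, centred at x = -27 and +27 mm, y = 0. Bay floors are 5 mm above the worktop; the 4 mm thick walls and divider stand 10 mm above the worktop. Origin: centre of the underside, on the worktop; z up. Empty at the start.
- oil_stand: Round aluminium stand, 70 mm diameter, fixed to the worktop, with a round recess of 52 mm diameter and a dark rubber floor 5 mm above the worktop; its rim stands 10 mm above the worktop. Empty at the start. Origin: centre of the underside, on the worktop; z up.
- mouse: Black computer mouse, 108 x 60 x 38 mm, a loose bystander that must not be disturbed. Origin: centre of its underside, on the worktop; its length lies along its x axis.
- tape_roll: Roll of yellow tape lying flat, 74 mm diameter, 20 mm high, a loose bystander that must not be disturbed. Origin: centre of its underside, on the worktop.

How it is judged:
At the end, for the whole second after the job is handed in: One white-capped vial in each bay of the white rack, one red-capped vial in each bay of the red rack (within 13 mm of the bay's centre along each axis), the oil bottle in the stand (within 11.5 mm of centre), all upright within 0.12 rad, resting on the floor (within 4 mm) and still (((x of white_vial_a_mid in the frame of white_rack between 0.014 and 0.04 m and y of white_vial_a_mid in the frame of white_rack between -0.013 and 0.013 m and x of white_vial_b_mid in the frame of white_rack between -0.04 and -0.014 m and y of white_vial_b_mid in the frame of white_rack between -0.013 and 0.013 m) or (x of white_vial_a_mid in the frame of white_rack between -0.04 and -0.014 m and y of white_vial_a_mid in the frame of white_rack between -0.013 and 0.013 m and x of white_vial_b_mid in the frame of white_rack between 0.014 and 0.04 m and y of white_vial_b_mid in the frame of white_rack between -0.013 and 0.013 m)) and ((x of red_vial_a_mid in the frame of red_rack between 0.014 and 0.04 m and y of red_vial_a_mid in the frame of red_rack between -0.013 and 0.013 m and x of red_vial_b_mid in the frame of red_rack between -0.04 and -0.014 m and y of red_vial_b_mid in the frame of red_rack between -0.013 and 0.013 m) or (x of red_vial_a_mid in the frame of red_rack between -0.04 and -0.014 m and y of red_vial_a_mid in the frame of red_rack between -0.013 and 0.013 m and x of red_vial_b_mid in the frame of red_rack between 0.014 and 0.04 m and y of red_vial_b_mid in the frame of red_rack between -0.013 and 0.013 m)) and horizontal distance between oil_bottle_mid and oil_stand below 0.0115 m and angle between each of white_vial_a_mid, white_vial_b_mid, red_vial_a_mid, red_vial_b_mid, oil_bottle_mid's own z axis and vertical below 0.12 rad and height (world z) of white_vial_a_mid between 0.0235 and 0.0315 m and linear speed of each of white_vial_a, white_vial_b, red_vial_a, red_vial_b, oil_bottle below 0.02 m/s and height (world z) of white_vial_b_mid between 0.0235 and 0.0315 m and height (world z) of red_vial_a_mid between 0.0235 and 0.0315 m and height (world z) of red_vial_b_mid between 0.0235 and 0.0315 m and height (world z) of oil_bottle_mid between 0.03 and 0.038 m); the robot touches nothing.
It fails at once if a vial or the oil bottle is tipped over (more than 0.6 rad) (angle between any of white_vial_a_mid, white_vial_b_mid, red_vial_a_mid, red_vial_b_mid, oil_bottle_mid's own z axis and vertical above 0.6 rad).
It fails at once if the mouse or the tape roll is moved by more than 20 mm (distance of any of mouse, tape_roll from where it was at the start of the episode above 0.02 m).
It also fails if it takes over 136 s, if anything falls off the work surface, if the arm or the gripper's body presses on something with over 40 N, if the wrist force passes 120 N, or if a joint passes its speed limit or range.

## Robot

A 7-joint arm with a two-finger parallel gripper is mounted at the origin on a cart in front of the work surface, level with it; the furniture and walls round the work are solid. World frame = base frame: x ahead of the robot, y to its left, z up, the work surface at z = 0. Lengths are in m, angles in rad, forces in N, time in s.
With the tool pointing down it reaches from about 0.425 to 0.875 m from the base axis. Payload 4.7 kg.
Tool frame: the origin (TCP) lies at the very end of the fingers, on their centre line; the grasp point (between the pads) lies 19 mm behind it; z points along the fingers, y is the line along which they close (so a half turn about z gives the same grasp; the last joint's range is limited). The gripper opens to 87 mm and grips with 3 to 60 N. Pads are 19 mm wide; open, the fingers measure 117 mm over their backs; the gripper's body (75 mm by 190 mm) begins 51 mm behind the grasp point.
Start: joints at [-1.14, 0.321, -0.07, 1.45, 0.023, 1.371, -0.057], TCP at [0.263, 0.594, 0.223] pointing down, gripper open.
Joint ranges: [-2.86, 2.86], [-0.3, 2.09], [-1.38, 1.24], [0.06, 2.45], [-1.56, 4.7], [0.09, 2.05], [-2.69, 2.69]. Speed limits (rad/s): [2.57, 2.57, 3.14, 3.14, 3.14, 3.14, 3.14].

## Interface

Orientations are given as a rotation vector (axis times angle).
In Python, from bench import ctrl, get_image, job gives the robot as it stands.
- The arm moves only by the shell command python3 -m crank 'ROWS' [FORCE]. ROWS is JSON, a list that holds one entry, the list of rows, each a list of 5 numbers: the shift along the tool's x, y, z in mm, then the turn about the tool's z in rad, then the closure, from -1 (fully open) to 1 (shut), so that 0 is half open. A call has 1 to 10 rows; each row shifts and turns the commanded pose from where the row before left it, along the tool's axes as they then stand; what a row does not reach is not made up. A row lasts 1/12 s, in which the tool goes at most 41.7 mm and 7.16 degrees, less where a joint would pass 70% of its speed; a pose out of reach is approached as far as the arm can. A call with a gripper value outside its range is refused whole. The fingers move at their own pace and stop on an object; FORCE is the grip in N (left out, the last holds). Time passes only in rows, so rows that do not move let the fingers close. It gives the time, the measured TCP pose, the force, the opening and the grip force at its end, in the units of the state.
- ctrl.get_state(): the state, without advancing time (a new reading comes with each control period).
- get_image(name): name is "side" or "top" or "wrist"; returns a dict with "pixels" (400x640x3 uint8, red, green, blue), "fx", "fy", "cx", "cy" (pixels), "T" (4x4, takes a point from camera to world coordinates); the wrist camera has in their place "T_tool_cam" (4x4, takes a point from camera to tool coordinates, whose origin is the TCP and whose axes are the flange's). Camera axes: x right, y down, z forward; pixel columns grow to the right and rows downward; lengths in m; the calibration is good to about 2 mm. A picture is of the moment at which its call begins: read the wrist's pose just before it. There is no depth.
- job.close_job(): hands the job in; it is judged then, once.
The state is a dict: "time": time; "joint_positions": joint angles; "qd": joint speeds; "joint_torque": joint torques, N m; "position": TCP position; "tool_rot": TCP orientation; "ft_force": force on the tool from outside, world axes, zero at the start; "torque": the same for the moment, N m; "grip_width": opening from 0.0 (shut) to 1.0 (fully open); "grip_force": force on a finger pad.
Only numpy, scipy, OpenCV 4.12 (cv2) and the standard library are available. Lean on these libraries where they do the work, as an engineer would, in place of code of your own. Each camera call takes 0.05 s, during which the arm holds its last target. There are 200 camera calls.

## Working session

There is one attempt and no reset: what is moved stays moved. The work goes in short steps, Python scripts to look and compute and a shell command to move; the robot and the scene stay as the last step left them, time stands still between calls to the robot, and variables do not carry over. Pictures are saved under pics/ and viewed, at most 14 in all, crops included, and the job is handed in when it is done.

```bash
mkdir -p pics; ls
python3 - <<'E'
from bench import ctrl,get_image,job
import cv2,numpy as np
s=ctrl.get_state()
print(s)
for n in("top","side"):
    d=get_image(n); cv2.imwrite(f"pics/{n}0.png",d["pixels"][:,:,::-1]); np.save(f"pics/{n}0.npy",d,allow_pickle=True)
    print(n,d["fx"],d["fy"],d["cx"],d["cy"],np.round(d["T"],3).tolist())
E
```

```text
pics
{'time': 0.0, 'joint_positions': array([-1.13993587,  0.32180652, -0.07010585,  1.45169154,  0.02261581,
        1.37081934, -0.05688754]), 'qd': array([-0.00060823,  0.00137433,  0.00066929,  0.00114006, -0.00113101,
        0.00083095, -0.00186214]), 'joint_torque': array([-8.11367518e-04, -4.91282129e+01, -4.04546158e-01, -3.12546766e+01,
       -6.38746982e-02,  4.33170993e-02,  1.83386792e-04]), 'position': array([0.26292895, 0.5938242 , 0.2214641 ]), 'tool_rot': array([-6.49755145e-01, -3.07336525e+00,  3.00782441e-03]), 'ft_force': array([ 0.31941789,  0.64720868, -0.27640954]), 'torque': array([-0.0187212 ,  0.04838434, -0.05622684]), 'grip_force': 0.0, 'grip_width': 0.9979831510497822}
top 517.8094969631917 517.8094969631917 320.18171138323675 196.2842707776969 [[-0.006, -0.999, 0.038, 0.492], [-1.0, 0.006, 0.006, -0.12], [-0.006, -0.038, -0.999, 1.407], [0.0, 0.0, 0.0, 1.0]]
side 489.24039545621514 489.24039545621514 322.8595033875783 198.69286914985958 [[0.921, -0.197, 0.336, 0.1], [-0.389, -0.42, 0.82, -1.23], [-0.02, -0.886, -0.463, 0.68], [0.0, 0.0, 0.0, 1.0]]
```

View pics/top0.png

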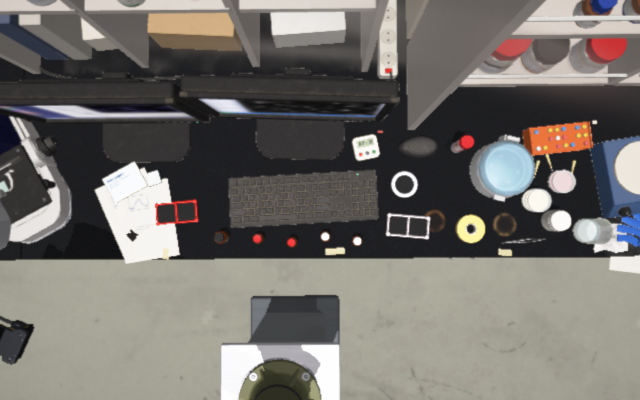

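View pics/side0.png

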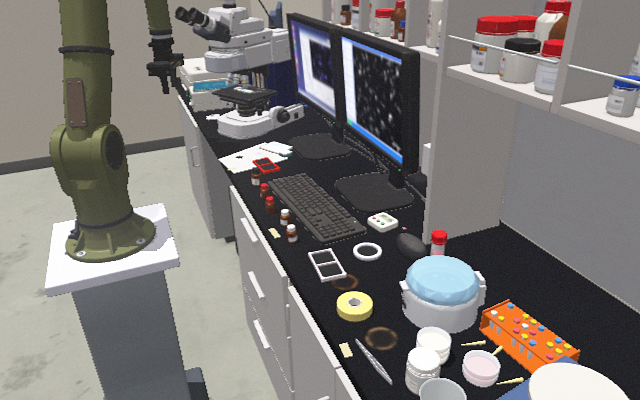

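The top view shows the bottles in a row near v≈238: oil (221,236), red (257,239) and (291,242), white (325,237) and (357,240). The red rack is at (177,212), white rack (408,226), stand (404,184), mouse (418,146) and tape (470,229). The dark rings at (435,220) and (505,224) are stains. Next I measure them.

```bash
cat > h.py <<'E'
import cv2,numpy as np
from scipy.spatial.transform import Rotation as R
def ray(d,uv,z,T=None):
    T=d["T"] if T is None else T
    r=T[:3,:3]@np.array([(uv[0]-d["cx"])/d["fx"],(uv[1]-d["cy"])/d["fy"],1.])
    return T[:3,3]+r*(z-T[2,3])/r[2]
def masks(p):
    h=cv2.cvtColor(p,cv2.COLOR_RGB2HSV); H,S,V=cv2.split(h)
    return {"red":(((H<8)|(H>172))&(S>150)&(V>90)).astype(np.uint8),
            "white":((S<60)&(V>150)).astype(np.uint8)}
def blobs(m,lo,hi):
    n,l,st,c=cv2.connectedComponentsWithStats(m)
    return [(c[i],st[i],(l==i).astype(np.uint8)) for i in range(1,n) if lo<st[i,4]<hi]
E
python3 - <<'E'
from h import *
d=np.load("pics/top0.npy",allow_pickle=True).item(); p=d["pixels"]
M=masks(p); np.set_printoptions(precision=4,suppress=True)
for col in M:
    for c,st,b in blobs(M[col],15,700):
        if 140<c[0]<450 and 165<c[1]<250:
            r=cv2.minAreaRect(cv2.findNonZero(b))
            print(col,c,st, "z45",ray(d,c,.045)[:2],"rect",r,ray(d,r[0],.010)[:2])
cv2.imwrite("pics/c1.png",cv2.resize(p[165:255,140:460,::-1],None,fx=2.5,fy=2.5,interpolation=cv2.INTER_CUBIC))
E
```

```text
red [179.7583 211.8671] [155 199  44  26 331] z45 [0.5058 0.2583] rect ((176.63365173339844, 212.33663940429688), (23.28386878967285, 41.592552185058594), 84.2894058227539) [0.5049 0.2764]
red [256.831  238.3239] [253 234   9  10  71] z45 [0.4351 0.0551] rect ((257.0, 238.5), (9.0, 8.0), 90.0) [0.4331 0.0592]
red [291. 242.] [287 238   9   9  69] z45 [ 0.4249 -0.0346] rect ((291.0, 242.0), (8.0, 8.0), 90.0) [ 0.4232 -0.0324]
white [403.9036 183.7786] [391 171  27  26 280] z45 [ 0.5761 -0.3326] rect ((404.00006103515625, 184.00001525878906), (25.455841064453125, 25.455841064453125), 45.0) [ 0.5776 -0.3383]
white [407.9905 225.3873] [386 213  44  26 315] z45 [ 0.4666 -0.3419] rect ((407.572265625, 225.58465576171875), (42.682979583740234, 22.325271606445312), 4.513988018035889) [ 0.4655 -0.3465]
white [324.6667 236.2807] [321 232   8   9  57] z45 [ 0.4394 -0.1231] rect ((324.5, 236.0), (8.0, 7.0), 90.0) [ 0.4388 -0.1227]
white [356.7818 240.5273] [353 237   8   8  55] z45 [ 0.4278 -0.2073] rect ((356.5, 240.5), (7.0, 7.0), 90.0) [ 0.4262 -0.2087]
```

View pics/c1.png

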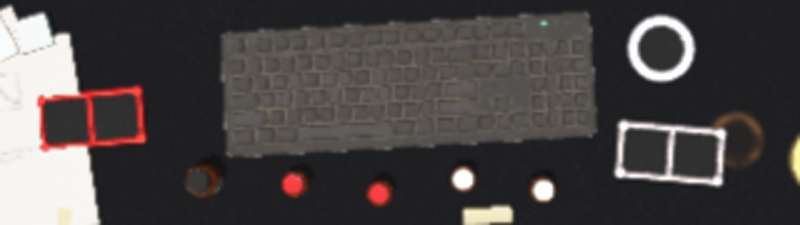

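All measurements fit the given sizes (racks 42 px × 2.6 mm ≈ 110 mm). The oil bottle is roughly at (0.437, 0.150). I'll align the tool with the world (tool x = −X, y = +Y, z = −Z) and go above it.

```bash
python3 -m crank '[[[0,0,15,-0.12,-1],[0,0,15,-0.12,-1],[0,0,15,-0.12,-1],[0,0,15,-0.057,-1],[-15.8,-40,0,0,-1],[-15.8,-40,0,0,-1],[-15.8,-40,0,0,-1],[-15.8,-40,0,0,-1],[-15.8,-40,0,0,-1],[-15.8,-40,0,0,-1]]]' 20
python3 -m crank '[[[-15.8,-40,0,0,-0.3],[-15.8,-40,0,0,-0.3],[-15.8,-40,0,0,-0.3],[-15.8,-40,0,0,-0.3],[-15.8,-40,0,0,-0.3],[0,0,0,0,-0.3],[0,0,0,0,-0.3]]]'
python3 - <<'E'
from h import *
from bench import ctrl,get_image
s=ctrl.get_state(); d=get_image("wrist")
Rm=R.from_rotvec(s["tool_rot"]).as_matrix(); T=np.eye(4);T[:3,:3]=Rm;T[:3,3]=s["position"]
d["T"]=T@d["T_tool_cam"]; np.save("pics/w1.npy",d,allow_pickle=True)
cv2.imwrite("pics/w1.png",d["pixels"][:,:,::-1])
print(s["position"],Rm.round(3).tolist(),s["joint_positions"].round(2),s["time"],s["grip_width"]); print(d["T"].round(3))
E
```

```text
time: 0.93
position: [0.3553, 0.3597, 0.1622]
tool_rot: [0.001, -3.141, 0.001]
ft_force: [1.1, -0.3, 0.6]
grip_width: 1.0
grip_force: 0.0
time: 1.52
position: [0.4323, 0.1656, 0.1624]
tool_rot: [-0.009, -3.141, -0.0]
ft_force: [-0.8, 1.0, -0.9]
grip_width: 0.658
grip_force: 0.0
[0.43226259 0.16561313 0.16244165] [[-1.0, 0.006, -0.0], [0.006, 1.0, 0.0], [0.0, 0.0, -1.0]] [-0.63 -0.04  0.2   1.98  0.01  1.2   1.13] 1.5167 0.6580533077087748
[[ 0.006  0.961  0.277  0.357]
 [ 1.    -0.005 -0.002  0.166]
 [-0.     0.277 -0.961  0.325]
 [ 0.     0.     0.     1.   ]]
```

View pics/w1.png

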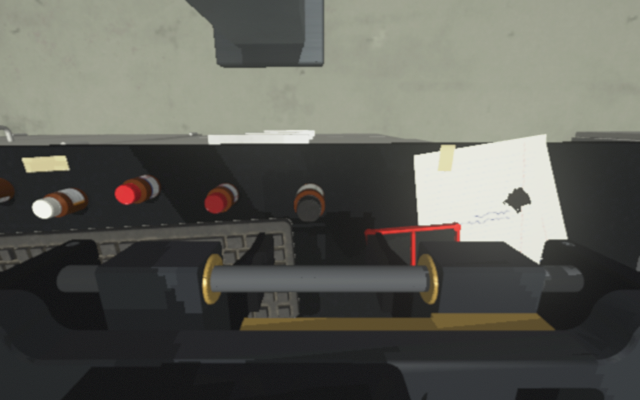

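The wrist view shows the oil cap at about (310,210), red caps at (217,202) and (128,193), and a white cap at (47,209). I'll cross-check these against the top view.

Run:
```python
from h import *
np.set_printoptions(precision=4,suppress=True)
d=np.load("pics/w1.npy",allow_pickle=True).item()
for n,uv,z in(("oil",(310,210),.058),("redA",(217,203),.045),("redB",(126,193),.045),("whA",(45,209),.045)): print(n,ray(d,uv,z)[:2])
t=np.load("pics/top0.npy",allow_pickle=True).item()
print(ray(t,(219.8,237),.058)[:2])
```

```text
oil [0.4401 0.1562]
redA [0.4361 0.0597]
redB [ 0.4249 -0.0322]
whA [ 0.4416 -0.1198]
[0.4396 0.1499]
```

```bash
python3 -m crank '[[[-8,-13.5,0,0,-0.3],[0,0,35,0,-0.3],[0,0,35,0,-0.3],[0,0,35,0,-0.3],[0,0,20,0,-0.3],[0,0,12,0,-0.3],[0,0,0,0,-0.3]]]' 20
python3 -m crank '[[[0,0,0,0,1],[0,0,0,0,1],[0,0,0,0,1],[0,0,0,0,1],[0,0,0,0,1],[0,0,0,0,1]]]' 20
```

```text
time: 2.15
position: [0.4363, 0.1554, 0.0224]
tool_rot: [0.006, -3.136, 0.004]
ft_force: [-0.1, 0.3, -0.4]
grip_width: 0.651
grip_force: 0.0
time: 2.65
position: [0.4404, 0.1551, 0.0266]
tool_rot: [-0.0, 3.14, 0.002]
ft_force: [-0.5, -1.0, 4.1]
grip_width: 0.376
grip_force: 20.0
```

```bash
python3 -m crank '[[[0,0,-15,0,1],[0,0,-35,0,1],[0,0,-35,0,1],[0,-20,0,0,1],[-10,-37,0,0,1],[-10,-37,0,0,1],[-10,-37,0,0,1],[-10,-37,0,0,1],[-10,-37,0,0,1],[-10,-37,0,0,1]]]'
python3 -m crank '[[[-10,-37,0,0,1],[-10,-37,0,0,1],[-10,-37,0,0,1],[-10,-37,0,0,1],[-10,-37,0,0,1],[-10,-37,0,0,1],[-10,-25,0,0,1],[0,0,0,0,1],[0,0,0,0,1]]]'
```

```text
time: 3.48
position: [0.4998, -0.0892, 0.1108]
tool_rot: [-0.0, 3.141, 0.001]
ft_force: [1.0, -0.5, -0.6]
grip_width: 0.374
grip_force: 20.0
time: 4.23
position: [0.5689, -0.3362, 0.1099]
tool_rot: [-0.005, -3.14, 0.001]
ft_force: [0.6, 0.8, -1.3]
grip_width: 0.373
grip_force: 20.0
```

```bash
cat >> h.py <<'E'
def wrist(name):
    from bench import ctrl,get_image
    s=ctrl.get_state(); d=get_image("wrist")
    T=np.eye(4);T[:3,:3]=R.from_rotvec(s["tool_rot"]).as_matrix();T[:3,3]=s["position"]
    d["T"]=T@d["T_tool_cam"]; np.save(f"pics/{name}.npy",d,allow_pickle=True)
    cv2.imwrite(f"pics/{name}.png",d["pixels"][:,:,::-1]); print(s["position"],s["time"]); return d
E
python3 -c "
from h import *
wrist('w2')"
```

```text
[ 0.56889394 -0.33618269  0.10990771] 4.2333
```

View pics/w2.png

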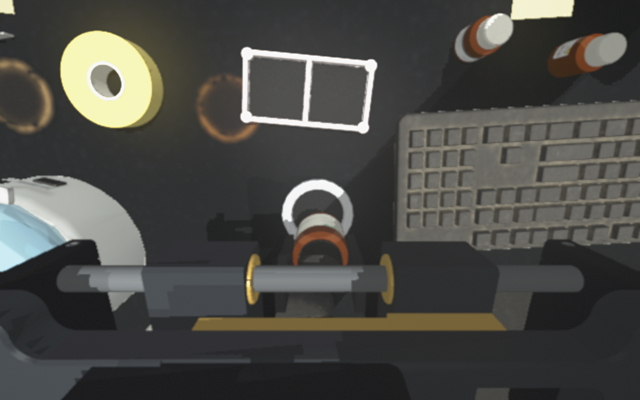

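The view shows the stand ring spanning u 282–354 with its near edge at (318,180), the white rack corners at (247,53), (371,65), (362,128) and (246,117), and white caps at (495,29) and (607,47).

Run:
```python
from h import *
np.set_printoptions(precision=4,suppress=True)
d=np.load("pics/w2.npy",allow_pickle=True).item()
print(ray(d,(318,179.5),.01)+[.035,0,0], ray(d,(282,208),.01),ray(d,(354,208),.01))
P=[ray(d,c,.01)[:2] for c in((247,53),(371,65),(362,128),(246,117))]; P=np.array(P)
print(P,P.mean(0),np.linalg.norm(P-np.roll(P,1,0),axis=1)); v=P[1]+P[2]-P[0]-P[3]; v/=np.linalg.norm(v); print(v,P.mean(0)+.027*v,P.mean(0)-.027*v)
for c in((495,29),(607,47)): print(ray(d,c,.045))
```

```text
[ 0.58   -0.3375  0.01  ] [ 0.5731 -0.3727  0.01  ] [ 0.5733 -0.3026  0.01  ]
[[ 0.4369 -0.3967]
 [ 0.4464 -0.2921]
 [ 0.4981 -0.2977]
 [ 0.4883 -0.4014]] [ 0.4675 -0.347 ] [0.0516 0.1051 0.052  0.1041]
[0.092  0.9958] [ 0.4699 -0.3201] [ 0.465  -0.3739]
[ 0.4296 -0.2106  0.045 ]
[ 0.4413 -0.1276  0.045 ]
```

```bash
python3 -m crank '[[[-9,-1,0,0,1],[0,0,0,0,1],[0,0,30,0,1],[0,0,30,0,1],[0,0,10,0,1],[0,0,5,0,1],[0,0,3,0,1],[0,0,0,0,1],[0,0,0,0,1]]]'
```

```text
time: 5.03
position: [0.5798, -0.3358, 0.0342]
tool_rot: [-0.001, 3.139, -0.002]
ft_force: [-0.3, 0.6, -0.2]
grip_width: 0.371
grip_force: 20.0
```

```bash
python3 -m crank '[[[0,0,2.5,0,1],[0,0,0,0,1],[0,0,0,0,-0.2],[0,0,0,0,-0.2],[0,0,0,0,-0.2],[0,0,0,0,-0.2]]]'
python3 -m crank '[[[0,0,-15,0,-0.2],[0,0,-30,0,-0.2],[0,0,-30,0,-0.2],[0,0,-15,0,-0.2],[20,16,0,0,-0.2],[33,28,0,0,-0.2],[33,28,0,0,-0.2],[33,28,0,0,-0.2],[30,28,0,0,-0.2],[0,0,0,0,-0.2]]]'
python3 -c "
from h import *
wrist('w3')"
```

```text
time: 5.53
position: [0.5786, -0.3352, 0.0299]
tool_rot: [0.0, -3.141, -0.001]
ft_force: [-0.9, 0.1, 0.2]
grip_width: 0.561
grip_force: 0.0
time: 6.37
position: [0.4263, -0.2045, 0.1187]
tool_rot: [0.004, -3.136, -0.014]
ft_force: [-0.4, 0.2, -0.9]
grip_width: 0.598
grip_force: 0.0
[ 0.42631637 -0.2045359   0.1187035 ] 6.3667
```

View pics/w3.png

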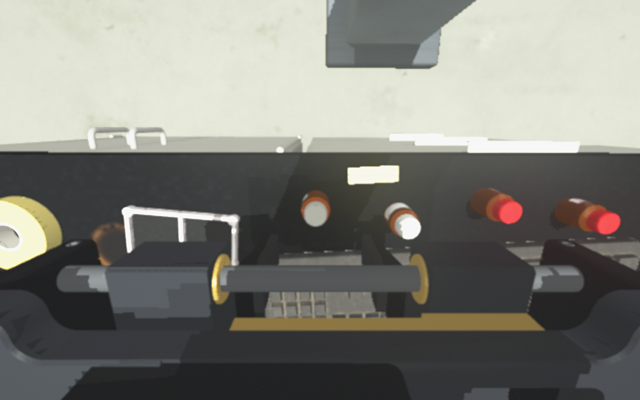

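White vial B's cap is at (316,211), with white A at (407,228), red at (510,212) and (606,223).

Run:
```python
from h import *
from bench import ctrl
np.set_printoptions(precision=4,suppress=True)
d=np.load("pics/w3.npy",allow_pickle=True).item()
for c in((316,212),(407,228),(510,212),(606,223)): print(ray(d,c,.045))
print(ctrl.get_state()["position"])
```

```text
[ 0.4261 -0.2069  0.045 ]
[ 0.4411 -0.1253  0.045 ]
[ 0.4261 -0.0352  0.045 ]
[0.4364 0.0535 0.045 ]
[ 0.4304 -0.2073  0.1202]
```

```bash
python3 -m crank '[[[2.5,0,0,0,-0.2],[0,0,35,0,-0.2],[0,0,35,0,-0.2],[0,0,25,0,-0.2],[0,0,9,0,-0.2],[0,0,0,0,-0.2],[0,0,0,0,1],[0,0,0,0,1],[0,0,0,0,1],[0,0,0,0,1]]]' 15
python3 -m crank '[[[0,0,0,0,1],[0,0,0,0,1]]]'
```

```text
time: 7.25
position: [0.4322, -0.211, 0.0175]
tool_rot: [-0.0, 3.139, -0.001]
ft_force: [0.3, 0.1, 0.1]
grip_width: 0.381
grip_force: 0.0
time: 7.42
position: [0.4318, -0.2105, 0.0171]
tool_rot: [-0.001, 3.14, 0.0]
ft_force: [0.0, 1.1, 5.2]
grip_width: 0.305
grip_force: 15.0
```

```bash
python3 -m crank '[[[0,0,-15,0,1],[0,0,-30,0,1],[0,0,-15,0,1],[-7,-30,0,0,1],[-7,-35,0,0,1],[-7,-35,0,0,1],[-7,-35,0,0,1],[-7,-28,0,0,1],[0,0,0,0,1],[0,0,0,0,1]]]'
```

```text
time: 8.25
position: [0.4651, -0.3752, 0.0757]
tool_rot: [-0.004, -3.14, 0.001]
ft_force: [0.5, 0.7, -0.6]
grip_width: 0.3
grip_force: 15.0
```

```bash
python3 -m crank '[[[-2,1,0,0,1],[0,0,25,0,1],[0,0,15,0,1],[0,0,7,0,1],[0,0,4,0,1],[0,0,2,0,1],[0,0,0,0,1],[0,0,0,0,1]]]'
```

```text
time: 8.92
position: [0.4686, -0.3726, 0.0239]
tool_rot: [-0.001, 3.14, -0.001]
ft_force: [0.2, -0.0, 0.4]
grip_width: 0.3
grip_force: 15.0
```

```bash
python3 -m crank '[[[0,0,1.5,0,1],[0,0,0,0,1],[0,0,0,0,-0.2],[0,0,0,0,-0.2],[0,0,0,0,-0.2],[0,0,0,0,-0.2],[0,0,-15,0,-0.2],[0,0,-30,0,-0.2],[0,0,-30,0,-0.2],[0,0,0,0,-0.2]]]'
python3 -m crank '[[[4,30,0,0,-0.2],[4,36,0,0,-0.2],[4,36,0,0,-0.2],[4,36,0,0,-0.2],[4,36,0,0,-0.2],[4,36,0,0,-0.2],[3,36,0,0,-0.2],[0,0,0,0,-0.2],[0,0,0,0,-0.2]]]'
python3 -c "
from h import *
wrist('w4')"
```

```text
time: 9.75
position: [0.4708, -0.3754, 0.1024]
tool_rot: [0.0, 3.133, -0.008]
ft_force: [0.6, -0.7, 0.7]
grip_width: 0.593
grip_force: 0.0
time: 10.5
position: [0.441, -0.1244, 0.0965]
tool_rot: [-0.008, 3.141, 0.001]
ft_force: [0.7, -0.3, 0.4]
grip_width: 0.599
grip_force: 0.0
[ 0.44096158 -0.12442023  0.09653505] 10.5
```

View pics/w4.png

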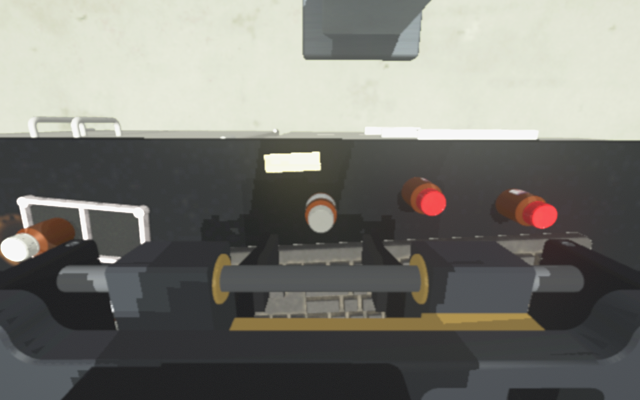

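The white A vial is centred at (320,215), and the first vial stands in the rack's far bay at left.

```bash
python3 -m crank '[[[0,-1,0,0,-0.2],[0,0,30,0,-0.2],[0,0,30,0,-0.2],[0,0,13,0,-0.2],[0,0,6,0,-0.2],[0,0,0,0,1],[0,0,0,0,1],[0,0,0,0,1],[0,0,0,0,1],[0,0,0,0,1]]]' 15
python3 -m crank '[[[0,0,0,0,1],[0,0,0,0,1]]]'
python3 -m crank '[[[0,0,-15,0,1],[0,0,-30,0,1],[0,0,-15,0,1],[-6,-30,0,0,1],[-6,-35,0,0,1],[-6,-35,0,0,1],[-5,-35,0,0,1],[-5,-35,0,0,1],[0,-24,0,0,1],[0,0,0,0,1]]]'
```

```text
time: 11.38
position: [0.4419, -0.1275, 0.0186]
tool_rot: [-0.0, 3.139, 0.001]
ft_force: [-0.5, 1.4, 0.5]
grip_width: 0.306
grip_force: 4.6
time: 11.55
position: [0.4419, -0.1275, 0.0185]
tool_rot: [-0.001, 3.14, 0.0]
ft_force: [-0.6, 0.2, 5.9]
grip_width: 0.306
grip_force: 15.0
time: 12.38
position: [0.4672, -0.3281, 0.0778]
tool_rot: [-0.01, -3.141, 0.008]
ft_force: [-0.7, -0.2, 0.6]
grip_width: 0.303
grip_force: 15.0
```

```bash
python3 -m crank '[[[-2,4,0,0,1],[0,0,0,0,1],[0,0,0,0,1]]]'
```

```text
time: 12.63
position: [0.4715, -0.3151, 0.0772]
tool_rot: [0.005, -3.141, -0.003]
ft_force: [0.5, 0.2, -0.4]
grip_width: 0.306
grip_force: 15.0
```

```bash
python3 -m crank '[[[1,-3,0,0,1],[0,0,25,0,1],[0,0,15,0,1],[0,0,7,0,1],[0,0,4,0,1],[0,0,2,0,1],[0,0,0,0,1],[0,0,0,0,1]]]'
```

```text
time: 13.3
position: [0.4706, -0.3208, 0.0253]
tool_rot: [-0.001, 3.14, -0.001]
ft_force: [0.0, 0.4, -0.9]
grip_width: 0.305
grip_force: 15.0
```

```bash
python3 -m crank '[[[0,0,1.5,0,1],[0,0,0,0,1],[0,0,0,0,0.05],[0,0,0,0,0.05],[0,0,0,0,0.05],[0,0,0,0,0.05],[0,0,-15,0,0.05],[0,0,-30,0,0.05],[0,0,-30,0,0.05],[0,0,0,0,0]]]'
python3 -m crank '[[[5,30,0,0,-0.2],[5,36,0,0,-0.2],[5,36,0,0,-0.2],[5,36,0,0,-0.2],[5,36,0,0,-0.2],[5,36,0,0,-0.2],[5,36,0,0,-0.2],[5,36,0,0,-0.2],[4,4,0,0,-0.2],[0,0,0,0,-0.2]]]'
python3 -c "
from h import *
wrist('w5')"
```

```text
time: 14.13
position: [0.473, -0.3231, 0.1037]
tool_rot: [0.001, 3.133, -0.006]
ft_force: [0.8, -1.1, 0.5]
grip_width: 0.489
grip_force: 0.0
time: 14.97
position: [0.4251, -0.0322, 0.0979]
tool_rot: [0.008, -3.141, -0.001]
ft_force: [-0.4, -0.7, -0.6]
grip_width: 0.601
grip_force: 0.0
[ 0.42509589 -0.03224342  0.09785005] 14.9667
```

View pics/w5.png

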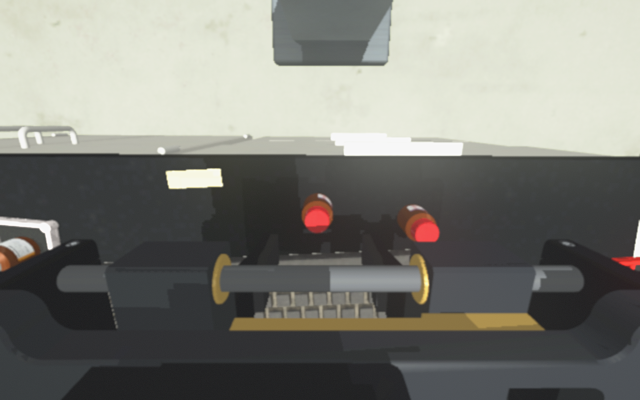

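The red cap is at (318,217), centred between the fingers. I'll grip it, lift, carry it to the red rack and look there.

```bash
python3 -m crank '[[[0,-1,0,0,-0.2],[0,0,30,0,-0.2],[0,0,30,0,-0.2],[0,0,14,0,-0.2],[0,0,6,0,-0.2],[0,0,0,0,1],[0,0,0,0,1],[0,0,0,0,1],[0,0,0,0,1],[0,0,0,0,1]]]' 15
python3 -m crank '[[[0,0,0,0,1],[0,0,0,0,1],[0,0,-15,0,1],[0,0,-35,0,1],[0,0,-35,0,1],[-4,20,0,0,1],[-9,36,0,0,1],[-9,36,0,0,1],[-9,36,0,0,1],[-9,36,0,0,1]]]'
python3 -m crank '[[[-9,36,0,0,1],[-9,36,0,0,1],[-9,36,0,0,1],[-9,36,0,0,1],[0,25,0,0,1],[0,0,0,0,1],[0,0,0,0,1],[0,0,0,0,1]]]'
python3 -c "
from h import *
wrist('w6')"
```

```text
time: 15.85
position: [0.4268, -0.0355, 0.019]
tool_rot: [-0.0, 3.14, 0.001]
ft_force: [-0.0, 0.5, 0.7]
grip_width: 0.307
grip_force: 4.6
time: 16.68
position: [0.4658, 0.1303, 0.1032]
tool_rot: [-0.0, 3.141, 0.001]
ft_force: [0.9, -0.6, -0.1]
grip_width: 0.303
grip_force: 15.0
time: 17.35
position: [0.5016, 0.2964, 0.1026]
tool_rot: [-0.0, -3.141, 0.002]
ft_force: [0.2, -0.9, -0.7]
grip_width: 0.302
grip_force: 15.0
[0.50158122 0.29638327 0.10257926] 17.35
```

View pics/w6.png

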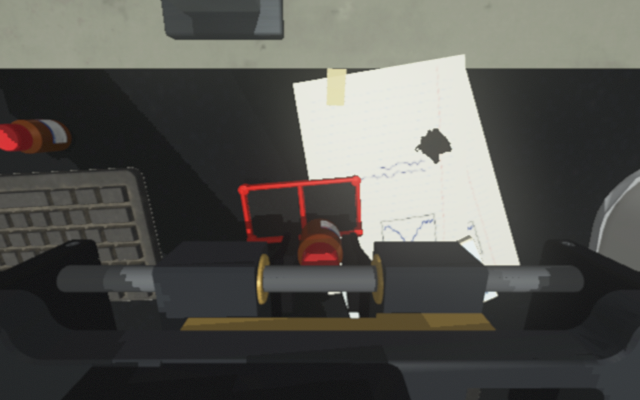

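Near rack corners are at (243,189) and (357,180), and the far-left corner is at (248,239).

Run:
```python
from h import *
np.set_printoptions(precision=4,suppress=True)
d=np.load("pics/w6.npy",allow_pickle=True).item()
a,b,c=[ray(d,p,.01)[:2] for p in((243,189),(357,180),(248,239))]
print(a,b,c,np.linalg.norm(b-a),np.linalg.norm(c-a)); v=(b-a)/np.linalg.norm(b-a); n=np.array([v[1],-v[0]])
m=(a+b)/2+n*.027; print(m,v,m+.027*v,m-.027*v)
```

```text
[0.4853 0.2252] [0.4768 0.3308] [0.5355 0.2264] 0.10587831774027165 0.050133777572101114
[0.508  0.2802] [-0.0807  0.9967] [0.5058 0.3071] [0.5102 0.2533]
```

```bash
python3 -m crank '[[[-3,9,0,0,1],[0,0,0,0,1],[0,0,35,0,1],[0,0,25,0,1],[0,0,10,0,1],[0,0,4,0,1],[0,0,3,0,1],[0,0,0,0,1],[0,0,0,0,1]]]'
```

```text
time: 18.15
position: [0.5058, 0.3071, 0.0275]
tool_rot: [-0.0, 3.14, 0.002]
ft_force: [0.5, 0.8, -0.3]
grip_width: 0.307
grip_force: 15.0
```

```bash
python3 -m crank '[[[0,0,3.5,0,1],[0,0,0,0,1],[0,0,0,0,-0.2],[0,0,0,0,-0.2],[0,0,0,0,-0.2],[0,0,0,0,-0.2],[0,0,-15,0,-0.2],[0,0,-30,0,-0.2],[0,0,-30,0,-0.2],[0,0,0,0,-0.2]]]'
python3 -m crank '[[[9,-30,0,0,-0.2],[10,-36,0,0,-0.2],[10,-36,0,0,-0.2],[10,-36,0,0,-0.2],[10,-36,0,0,-0.2],[10,-36,0,0,-0.2],[10,-36,0,0,-0.2],[0,-5,0,0,-0.2],[0,0,0,0,-0.2],[0,0,0,0,-0.2]]]'
python3 -c "
from h import *
wrist('w7')"
```

```text
time: 18.98
position: [0.5082, 0.3085, 0.1037]
tool_rot: [0.0, 3.134, 0.009]
ft_force: [1.2, 1.1, 0.7]
grip_width: 0.595
grip_force: 0.0
time: 19.82
position: [0.4362, 0.0561, 0.0978]
tool_rot: [0.001, 3.141, 0.002]
ft_force: [0.1, 0.3, -0.1]
grip_width: 0.599
grip_force: 0.0
[0.43622573 0.05612711 0.09779976] 19.8167
```

View pics/w7.png

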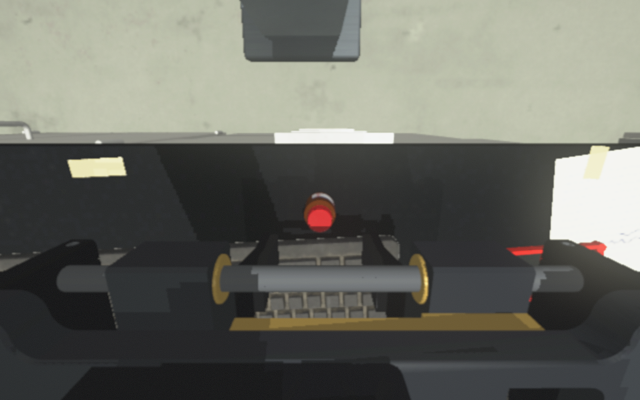

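The last red cap is at (320,216), centred. Gripping and carrying it to the near bay.

```bash
python3 -m crank '[[[0,0,30,0,-0.2],[0,0,30,0,-0.2],[0,0,14,0,-0.2],[0,0,6,0,-0.2],[0,0,0,0,-0.2],[0,0,0,0,1],[0,0,0,0,1],[0,0,0,0,1],[0,0,0,0,1],[0,0,0,0,1]]]' 15
python3 -m crank '[[[0,0,0,0,1],[0,0,0,0,1],[0,0,-15,0,1],[0,0,-35,0,1],[0,0,-20,0,1],[-12,25,0,0,1],[-12,34,0,0,1],[-12,34,0,0,1],[-12,34,0,0,1],[-12,34,0,0,1]]]'
python3 -m crank '[[[-12,34,0,0,1],[0,0,0,0,1],[0,0,0,0,1],[0,0,0,0,1]]]'
```

```text
time: 20.7
position: [0.4365, 0.0557, 0.0183]
tool_rot: [-0.0, 3.14, 0.001]
ft_force: [0.5, 0.5, 1.6]
grip_width: 0.306
grip_force: 4.8
time: 21.53
position: [0.4959, 0.218, 0.0873]
tool_rot: [-0.0, -3.141, -0.0]
ft_force: [1.1, -0.2, -0.0]
grip_width: 0.304
grip_force: 15.0
time: 21.87
position: [0.5074, 0.2496, 0.0869]
tool_rot: [0.0, -3.14, 0.002]
ft_force: [-0.2, -0.5, -1.3]
grip_width: 0.304
grip_force: 15.0
```

Lower to about 0.0235 m.

```bash
python3 -m crank '[[[-1,1,0,0,1],[0,0,30,0,1],[0,0,20,0,1],[0,0,7,0,1],[0,0,3,0,1],[0,0,0,0,1],[0,0,0,0,1]]]'
```

```text
time: 22.45
position: [0.5097, 0.2515, 0.0287]
tool_rot: [0.001, 3.14, 0.001]
ft_force: [0.4, 1.0, -0.4]
grip_width: 0.306
grip_force: 15.0
```

```bash
python3 -m crank '[[[0,0,3,0,1],[0,0,2,0,1],[0,0,0,0,1],[0,0,0,0,0.05],[0,0,0,0,0.05],[0,0,0,0,0.05],[0,0,0,0,0.05],[0,0,-15,0,0.05],[0,0,-30,0,0.05],[0,0,-30,0,0.05]]]'
python3 -m crank '[[[0,0,-35,0,0],[0,0,-35,0,0],[0,-38,0,0,0],[0,-38,0,0,0],[0,-38,0,0,0],[0,-38,0,0,0],[0,-38,0,0,0],[0,-38,0,0,0],[0,0,0,0,0],[0,0,0,0,0]]]'
python3 - <<'E'
from h import *
from bench import get_image
np.set_printoptions(precision=4,suppress=True)
t,s=get_image("top"),get_image("side")
M=masks(t["pixels"])
for c in M:
    for x,st,b in blobs(M[c],10,700):
        if 140<x[0]<500 and 165<x[1]<250: print(c,x,st,ray(t,x,.05)[:2])
f=lambda p,k:cv2.resize(p[:,:,::-1],None,fx=k,fy=k,interpolation=cv2.INTER_CUBIC)
a=f(t["pixels"][130:250,140:500],2.2); b=f(s["pixels"][140:330,230:430],1.7)
o=np.zeros((a.shape[0]+b.shape[0],a.shape[1],3),np.uint8); o[:a.shape[0]]=a; o[a.shape[0]:,:b.shape[1]]=b
cv2.imwrite("pics/end.png",o)
E
```

```text
time: 23.28
position: [0.5076, 0.2508, 0.0971]
tool_rot: [0.0, -3.139, 0.003]
ft_force: [0.8, 0.9, 0.4]
grip_width: 0.475
grip_force: 0.0
time: 24.12
position: [0.5088, 0.0208, 0.1678]
tool_rot: [0.009, 3.141, 0.0]
ft_force: [-0.4, 1.3, 0.4]
grip_width: 0.499
grip_force: 0.0
red [177.6346 211.9316] [155 199  44  26 468] [0.5056 0.2624]
white [404.0352 183.8908] [391 171  27  27 284] [ 0.5755 -0.3321]
white [235.3125 210.4688] [222 209  28   5  64] [0.5085 0.1109]
white [407.9245 225.3742] [386 213  44  26 318] [ 0.4668 -0.341 ]
white [399.95 224.95] [396 221   9   9  60] [ 0.468  -0.3201]
white [419.7143 226.5   ] [416 223   8   8  56] [ 0.4636 -0.3717]
white [471.587  229.8043] [465 224  12  11  46] [ 0.4542 -0.5069]
white [256.0909 232.0909] [254 231   5   3  11] [0.4516 0.0564]
```

View pics/end.png

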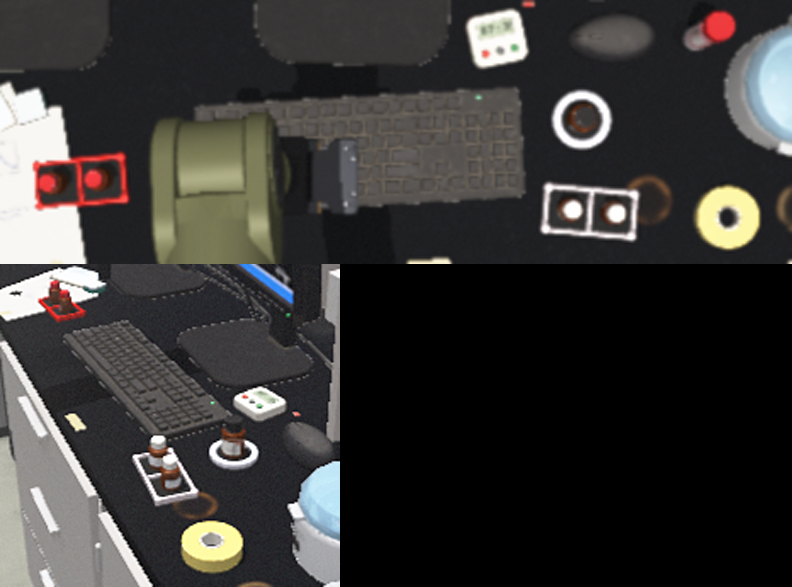

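All five are standing, with the mouse and tape untouched. I'll run one numeric check of the red caps and the oil cap before handing in.

Run:
```python
from h import *
from bench import get_image
np.set_printoptions(precision=4,suppress=True)
t=get_image("top"); p=t["pixels"]
m=cv2.morphologyEx(masks(p)["red"],cv2.MORPH_OPEN,cv2.getStructuringElement(2,(5,5)))
for x,st,b in blobs(m,10,200):
    if 140<x[0]<210 and 190<x[1]<230: print("red",x,st,ray(t,x,.05)[:2])
r=p[173:196,393:415].max(2).astype(int); print(r[::2,::1])
```

```text
red [194. 201.] [192 199   5   5  17] [0.5341 0.2195]
red [181.557  211.0886] [175 207  13   9  79] [0.5078 0.2521]
red [160.5417 212.7639] [156 209  10   9  72] [0.5037 0.3074]
red [196. 220.] [194 218   5   5  17] [0.4842 0.2141]
[[ 34  36  53 101 170 236 253 253 253 254 254 254 254 254 253 253 249 227
  167  96  49  36]
 [ 53 119 213 250 254 254 252 242 188 147 129 120 119 131 188 242 252 254
  254 250 208 104]
 [173 246 254 253 240 147  71  38  36  46  55  60  57  53  57  63  83 159
  237 254 254 247]
 [249 254 250 194  86  44  40  64  84  77  66  61  63  61  63  66  58  53
   90 193 251 254]
 [254 251 198  81  45  48  73 110 114  73  60  60  60  59  60  60  59  57
   55 101 188 248]
 [254 246 127  52  46  53  73  89  74  64  60  59  59  59  59  59  60  58
   57  62 135 237]
 [254 247 137  58  48  53  71  91  86  82  91  69  61  60  59  61  63  69
   65  60 123 232]
 [254 251 197  82  50  63  79  88  99  94  80  76  76  75  76  77  77  74
   57  93 194 251]
 [249 254 251 196  99  56  56  66  71  73  79  99 117 109  77  60  52  54
   86 175 247 254]
 [177 248 254 254 248 179  95  61  53  52  51  50  51  49  53  59  88 154
  233 253 254 251]
 [ 44 101 214 253 254 254 251 233 201 178 145 140 144 164 195 225 247 254
  254 253 236 132]
 [ 35  37  50  92 168 238 252 254 254 254 254 254 254 254 254 254 252 242
  166  99  52  38]]
```

```bash
python3 -m crank '[[[0,0,0,0,0],[0,0,0,0,0],[0,0,0,0,0],[0,0,0,0,0]]]'; python3 -c "
from bench import job
print(job.close_job())"
```

```text
time: 24.6
position: [0.5088, 0.0242, 0.1675]
tool_rot: [0.002, -3.141, 0.0]
ft_force: [0.5, -0.5, -0.0]
grip_width: 0.501
grip_force: 0.0
the job is handed in; nothing more can be done
None
```

The job is handed in: in the last pictures all four vials stand in their own bays within about 5 mm of centre, the oil bottle stands in its stand, and the mouse and tape look unmoved; it took about 25 s, and no verdict came back.

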